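# Mark the next band line on a clay vase

## Task

Set the bare clay vase down gently, upright and centred on the turntable of the marking stand, and roll the knurled thumbwheel five clicks so that the pencil rises 15 mm. Then, with the vase standing free, draw the sprung pencil out by its knob until its point rests lightly against the vase, hold it there for about a second, and ease it all the way home without letting it snap back. Leave the vase on the turntable and the other things on the table undisturbed.

Things in the scene. Friction and masses are not known exactly. Their poses are not given: they have to be found in the camera images.
- vase_mid (a point): middle of the bare sand-coloured clay vase, on its axis, half-way up (85 mm above its foot, 85 mm below its rim); z is its axis, upward. Round, 170 mm high, 0.42 kg: foot 56 mm across; ball belly 106 mm across, widest 13 mm below this point; straight neck 47 mm across (lip 50 mm) from 37 mm above this point to the rim, best gripped 57 mm above it.
- vase: the same vase; origin under the centre of its foot. It starts upright on the table and slides if its side is pushed with more than about 2 N.
- turntable_top (a point): centre of the flat top of the stand's round aluminium turntable, 160 mm across, 60 mm above the table; z up. Rings are drawn on it about this centre, the smallest just larger than the vase's foot. It turns freely.
- stand: the marking stand, fixed to the table: white base board 235 x 360 x 12 mm, origin on its underside; y runs along it from the turntable towards the pencil's knob, z up. In mm in this frame: turntable centre (0, -100), column (75, 50) up to 172 mm over the table, thumbwheel (-95, 60), pencil along x = 0.
- wheel_top (a point): topmost point of the black knurled thumbwheel, mid-width, 73 mm above the table. Wheel 56 mm across, 16 mm wide, axle level along the stand's x; it stands 11 mm proud of its grey housing (top 45 mm along x, 84 mm along y). Press on the rim with a fingertip and stroke along the stand's -y (towards the turntable's end) to raise the pencil; +y lowers it.
- thumbwheel (a joint): turn of the thumbwheel, rad, growing as the pencil rises. One click = 0.314 rad = 8.8 mm of rim travel = 3 mm of pencil height; stops at 0 and 2.51; starts at 0, 1 or 2 clicks. Needs about 5 N along the rim (press with 8 to 15 N); let go between clicks it falls to the nearer. Every fifth of its 20 ribs is white: five clicks bring one white rib to where the next was.
- carriage: the blue carriage on the column with its steel spring barrel (22 mm across, 40 mm long along y); origin in the middle of the barrel, 116 mm above the table at the wheel's lowest click and 3 mm more a click. Axes parallel to the stand's. Holds the pencil slide.
- pencil: the sprung pencil slide; origin mid-barrel when home, on the rod's axis; slides along the stand's -y (towards the vase) by up to 45 mm. A spring pulls it home (+y), 1.8 N at home, 3.9 N at 35 mm; let go, it snaps back fast. The red ring on the rod reaches the barrel's rear edge when the point reaches a centred vase (about 30 mm out).
- pencil_tip (a point): point of the red pencil, 67 mm ahead (-y) of the slide's origin.
- pencil_home (a point): fixed on the carriage: where the pencil's point lies when the slide is fully home.
- pull_knob (a point): middle of the upright black pull knob, 16 mm across and 30 mm high, on the tail of the pencil slide, 33 mm above the rod and 75 mm behind (+y of) the slide's origin; free all round. Can be pinched from above or pushed by a fingertip behind it.
- brush_jar: bystander: white ceramic jar of brushes, 80 mm across, about 240 mm high with the brushes; origin under its centre.
- palette: bystander: round white palette with paint dabs, 156 mm across, 12 mm high; origin under its centre.
- paint_pot: bystander: white paint pot with a wire handle, 90 mm across, 83 mm high; origin under its centre.
Not all that is in view belongs to the job. Leave any green look-alike of the vase alone.

How it is judged:
By the outcome, as a careful person would: the job done as asked, in the order asked, and still so for the second after the job is handed in, with the robot touching nothing.
It also fails if it takes over 69 s, if anything falls off the work surface, if the arm or the gripper's body presses on something with over 40 N, if the wrist force passes 120 N, or if a joint passes its speed limit or range.

## Robot

A 6-joint arm with a two-finger parallel gripper is mounted at the origin on the work surface. World frame = base frame: x ahead of the robot, y to its left, z up, the work surface at z = 0. Lengths are in m, angles in rad, forces in N, time in s.
With the tool pointing down it reaches from about 0.325 to 0.75 m from the base axis. Payload 7.6 kg.
Tool frame: the origin (TCP) lies between the finger pads; the fingertips stand 8 mm ahead of it and the grasp point (between the pads) lies 11 mm behind it; z points along the fingers, y is the line along which they close (so a half turn about z gives the same grasp; the last joint's range is limited). The gripper opens to 85 mm and grips with 20 to 120 N. Pads are 22 mm wide; open, the fingers measure 114 mm over their backs; the gripper's body (76 mm by 85 mm) begins 54 mm behind the grasp point. The pads swing forward as they close: fully open they stand 13 mm farther back than shut.
Start: joints at [-1.392, 0.052, 1.401, -0, 1.689, -0.07], TCP at [0.129, -0.509, 0.239] pointing down, gripper open.
Joint ranges: [-2.9, 2.9], [-0.91, 2.17], [0.12, 2.37], [-1.06, 4.2], [0.26, 2.73], [-2.93, 2.93]. Speed limits (rad/s): [2.57, 2.57, 3.01, 3.14, 3.14, 3.14].

## Interface

Orientations are given as a rotation vector (axis times angle).
In Python, from workcell import * gives the robot as it stands. The module is installed in compiled form; this text tells all that it offers.
- The arm moves only by the tool servo_tool, never from a script. Its argument "moves" is text: rows parted by semicolons, each of 7 numbers parted by spaces: the opening, from -1 (shut) to 1 (fully open), then the shift along the tool's x, y, z in units of 400 mm (1.0 is 400 mm), then the turn, a rotation vector about the tool's x, y, z in units of 2 pi rad (1.0 is 2 pi rad). A call has 1 to 12 rows; each row is the pose to reach, as a shift and turn from the pose commanded when the call began, along the tool's axes at that moment, turning the shorter way round; what a row does not reach only later rows make up. A row lasts 1/12 s, in which the tool goes at most 41.7 mm and 7.16 degrees, less where a joint would pass 70% of its speed; a pose out of reach is approached as far as the arm can. A call with a number of a shift or a turn outside -1 to 1 is refused whole. A call with a gripper value outside its range is refused whole. The fingers move at their own pace and stop on an object; "force" is the grip in N (left out, the last holds). Time passes only in rows, so rows that repeat a pose let the fingers close. It gives the time, the measured TCP pose, the force, the opening and the grip force at its end, in the units of the state.
- get_obs(): the state, without advancing time (a new reading comes with each control period).
- get_image(name): name is "scene" or "top"; returns (picture, depth): 420x560x3 uint8, red, green, blue; 420x560 float32, m along the optical axis (not along the pixel's ray), 0 where there is no reading.
- camera_model(name): a dict with "K" (3x3 intrinsics, pixels), "k1" (the pictures are not rectified: a ray, as slopes to the right and down, at radius r is drawn at 1 + k1 r^2 times it, then the intrinsics apply), "view" (4x4, takes a point from world to camera coordinates). Camera axes: x right, y up, looking along -z (the intrinsics and any distortion apply to the point x, -y, -z); pixel columns grow to the right and rows downward; lengths in m; the calibration is good to about 2 mm. A picture is of the moment at which its call begins. camera_model takes no time and is no camera call.
- close_job(): hands the job in; it is judged then, once.
The state is a dict: "time_s": time; "joints": joint angles; "qvel": joint speeds; "effort": joint torques, N m; "position": TCP position; "tcp_rot": TCP orientation; "wrist_force": force on the tool from outside, world axes, zero at the start; "moment": the same for the moment, N m; "grip_width": opening from 0.0 (shut) to 1.0 (fully open); "finger_force": force on a finger pad.
Only numpy, scipy, OpenCV 4.12 (cv2) and the standard library are available. Lean on these libraries where they do the work, as an engineer would, in place of code of your own. Each camera call takes 0.05 s, during which the arm holds its last target. There are 200 camera calls.

## Working session

There is one attempt and no reset: what is moved stays moved. The work goes in short steps, Python scripts to look and compute and a tool call to move; the robot and the scene stay as the last step left them, time stands still between calls to the robot, and variables do not carry over. Pictures are saved under pics/ and viewed, at most 10 in all, crops included, and the job is handed in when it is done.

Besides the shell and the picture viewer there is one more tool, called after ">>>" by a JSON object that holds its "name" and its "arguments". servo_tool: Moves the arm, as the interface text tells. Shifts and turns lie within -1 to 1; 1 stands for 400 mm of shift or 2 pi rad of turn. Its arguments: {"type":"object","properties":{"moves":{"type":"string"},"force":{"type":"number"}},"required":["moves"]}

```bash
mkdir -p pics; cat > h.py <<'E'
from workcell import *
import numpy as np, cv2
from scipy.spatial.transform import Rotation as R
def snap(n,f):
    im,d=get_image(n); cv2.imwrite(f'pics/{f}.png',im[:,:,::-1]); np.savez(f'pics/{f}.npz',im=im,d=d); return im,d
def ray(n,u,v):
    m=camera_model(n);K=np.array(m['K'],float);k=float(m['k1'])
    p=np.array([(u-K[0,2])/K[0,0],(v-K[1,2])/K[1,1]]);q=p.copy()
    for _ in range(20): q=p/(1+k*(q@q))
    return q
def world(n,u,v,depth):
    q=ray(n,u,v);V=np.linalg.inv(np.array(m_(n)))
    return (V@np.array([q[0]*depth,-q[1]*depth,-depth,1]))[:3]
def m_(n): return camera_model(n)['view']
def onz(n,u,v,z):
    a=world(n,u,v,.1);b=world(n,u,v,1.);return a+(b-a)*(z-a[2])/(b[2]-a[2])
def proj(n,P):
    m=camera_model(n);K=np.array(m['K'],float);c=np.array(m['view'])@np.append(P,1)
    q=np.array([c[0],-c[1]])/-c[2];q=q*(1+float(m['k1'])*(q@q))
    return K[0,0]*q[0]+K[0,2],K[1,1]*q[1]+K[1,2]
def cloud(n,d):
    m=camera_model(n);K=np.array(m['K'],float);k=float(m['k1']);H,W=d.shape
    u,v=np.meshgrid(np.arange(W),np.arange(H));p=np.stack([(u-K[0,2])/K[0,0],(v-K[1,2])/K[1,1]],-1);q=p.copy()
    for _ in range(20): q=p/(1+k*(q**2).sum(-1,keepdims=True))
    c=np.stack([q[...,0]*d,-q[...,1]*d,-d,np.ones_like(d)],-1)
    return (c@np.linalg.inv(np.array(m['view'])).T)[...,:3]
def crop(f,u0,u1,v0,v1,s,o):
    im=cv2.imread(f'pics/{f}.png')[v0:v1,u0:u1];cv2.imwrite(f'pics/{o}.png',cv2.resize(im,None,fx=s,fy=s,interpolation=cv2.INTER_CUBIC))
def st():
    o=get_obs();print({k:np.round(o[k],4).tolist() for k in ['time_s','joints','position','tcp_rot','wrist_force','grip_width','finger_force']});return o
E
python3 - <<'E'
from h import *
a,_=snap('scene','s0');b,_=snap('top','t0')
for n in('scene','top'):print(camera_model(n))
st()
E
```

```text
{'K': array([[444.05608332,   0.        , 274.77109394],
       [  0.        , 444.05608332, 202.36671298],
       [  0.        ,   0.        ,   1.        ]]), 'k1': 0.04978794427993288, 'view': array([[ 2.28237531e-01,  9.73605305e-01, -5.82325065e-04,
         8.59443456e-03],
       [-8.29044698e-01,  1.94662428e-01,  5.24205521e-01,
         4.49638735e-01],
       [ 5.10482633e-01, -1.19160600e-01,  8.51591588e-01,
        -1.86431760e+00],
       [ 0.00000000e+00,  0.00000000e+00,  0.00000000e+00,
         1.00000000e+00]])}
{'K': array([[434.78476402,   0.        , 275.8531893 ],
       [  0.        , 434.78476402, 212.91129934],
       [  0.        ,   0.        ,   1.        ]]), 'k1': -0.040755507480636693, 'view': array([[ 0.00334563, -0.99998882, -0.00334165, -0.13244568],
       [ 0.99750815,  0.0031018 ,  0.07048315, -0.59728693],
       [-0.07047199, -0.00356913,  0.99750737, -1.3924462 ],
       [ 0.        ,  0.        ,  0.        ,  1.        ]])}
{'time_s': 0.1, 'joints': [-1.3923, 0.0528, 1.4016, 0.0, 1.6886, -0.0703], 'position': [0.1293, -0.5086, 0.2386], 'tcp_rot': [-3.116, -0.3896, 0.0001], 'wrist_force': [0.5983, -0.6221, -0.1125], 'grip_width': 0.9957, 'finger_force': 0.0}
```

View pics/s0.png

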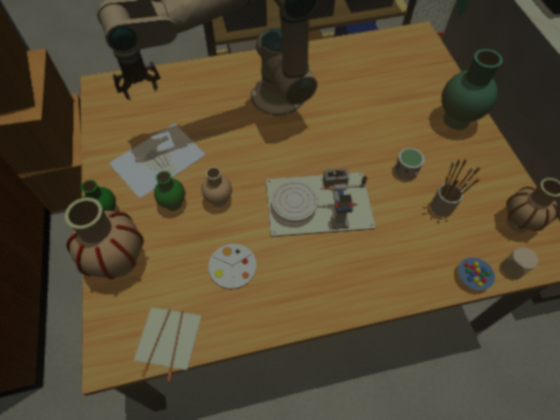

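View pics/t0.png

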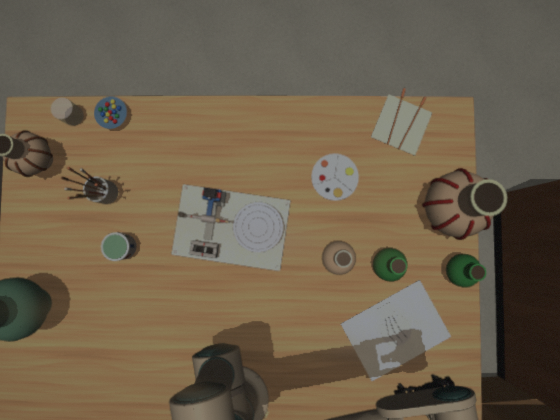

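Candidates for the vase, by scene pixel: bare sand vase (217,188), green look-alikes (170,192) and (98,198), large striped vases (105,240) and (530,207). I choose (217,188), which is (340,258) in the top view. The stand's board is at top (232,228), with the turntable at (259,227).

```bash
python3 - <<'E'
from h import *
crop('t0',170,370,170,290,4,'t0c')
crop('s0',190,390,150,250,4,'s0c')
E
```

```text
(no output)
```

View pics/t0c.png

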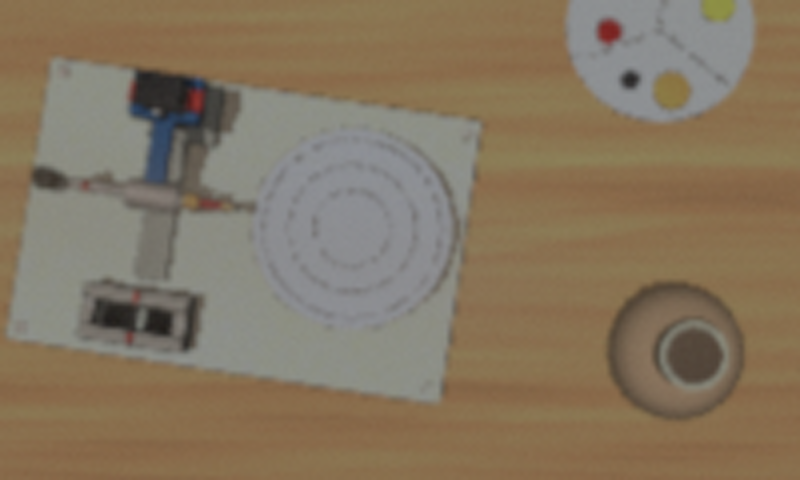

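View pics/s0c.png

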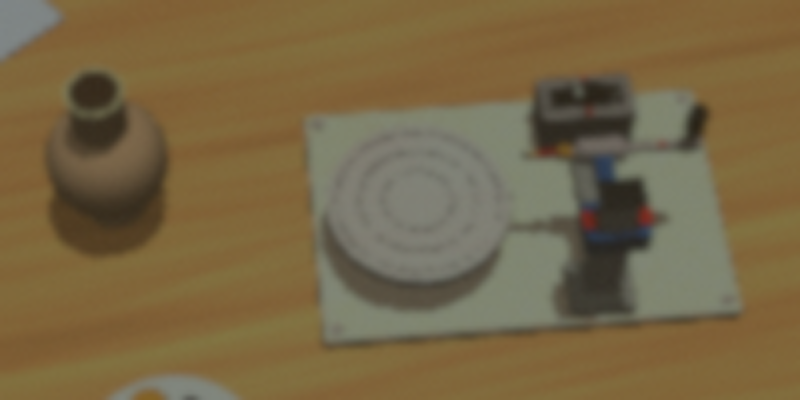

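The crops confirm that the bare vase has its lip at top (343.2,258.2). The turntable centre is at (258,227) and the knob at (182,214). The housing spans (190–220, 240–257), and a white rib near its middle is at (205.7,249.5).

```bash
python3 - <<'E'
from h import *
f=lambda x,y:(170+x/4-.375,170+y/4-.375)
g=lambda x,y:(190+x/4-.375,150+y/4-.375)
C=[onz('top',*f(*p),.012)[:2] for p in [(52,58),(482,121),(440,403),(8,338)]]
# stand frame: y toward knob (image left); x: column +x => image top
L=np.array([[117.5,180],[117.5,-180],[-117.5,-180],[-117.5,180]])/1e3
D=[onz('scene',*g(*p),.012)[:2] for p in [(742,313),(326,346),(304,117),(693,92)]]
for nm,C in(('top',C),('scene',D)):
    C=np.array(C);c=C.mean(0);A=(L.T@(C-c));t=np.arctan2(A[0,1]-A[1,0],A[0,0]+A[1,1])
    r=np.array([[np.cos(t),-np.sin(t)],[np.sin(t),np.cos(t)]]);print(nm,'stand',c,t,'res',np.round((C-c-L@r.T)*1e3,1).tolist())
    for n,p in dict(tt=(0,-100),wheel=(-95,60),col=(75,50)).items():print(n,c+r@np.array(p)/1e3)
print('tt top',onz('top',*f(352,228),.06),'scene',onz('scene',*g(420,200),.06))
print('vase lip top',onz('top',*f(693,353),.17),'scene',onz('scene',*g(95,93),.17))
for z in(.149,.155):print('knobtop',z,onz('top',*f(48,178),z+.015))
for n,s in(('top','t0'),('scene','s0')):
    d=np.load(f'pics/{s}.npz')['d'];P=cloud(n,d);X=P.reshape(-1,3)
    t=np.array([.533,-.097]); 
    np.save(f'pics/{s}_P.npy',P)
    v=X[(abs(X[:,2]-.16)<.02)&(np.hypot(X[:,0]-.47,X[:,1]+.29)<.08)];print(n,'neckpts',len(v),v.mean(0) if len(v) else'', (v.min(0)+v.max(0))/2 if len(v) else'')
    tp=X[(abs(X[:,2]-.06)<.006)&(np.hypot(X[:,0]-.54,X[:,1]+.1)<.13)];print('disc',len(tp),(tp.min(0)+tp.max(0))/2,np.ptp(tp,0))
E
```

```text
top stand [0.55198172 0.0163808 ] -0.14308051365040272 res [[-1.5, -0.7], [-1.3, 1.4], [1.5, 1.7], [1.2, -2.4]]
tt [ 0.53772244 -0.08259734]
wheel [0.46650806 0.08931401]
col [0.63334497 0.05517541]
scene stand [0.5564123  0.02032955] -0.14716136159021026 res [[-1.9, -1.6], [0.8, 1.8], [-0.5, 0.4], [1.6, -0.6]]
tt [ 0.54174922 -0.07858958]
wheel [0.47123697 0.09361095]
col [0.63793318 0.05879181]
tt top [ 0.55140522 -0.073309    0.06      ] scene [ 0.55287754 -0.06847499  0.06      ]
vase lip top [ 0.45759119 -0.3250558   0.17      ] scene [ 0.45856564 -0.32149511  0.17      ]
knobtop 0.149 [0.58317831 0.14483018 0.164     ]
knobtop 0.155 [0.58277536 0.14350198 0.17      ]
top neckpts 246 [ 0.45694977 -0.32413387  0.16942551] [ 0.45718627 -0.32504798  0.15840536]
disc 1924 [ 0.55221027 -0.07263437  0.06000385] [0.15500911 0.15518643 0.01191846]
scene neckpts 210 [ 0.46254312 -0.32337742  0.16536013] [ 0.45843583 -0.32301623  0.15865815]
disc 1410 [ 0.5541328  -0.07203249  0.05997718] [0.16051096 0.15759403 0.01194733]
```

```bash
cat >> h.py <<'E'
YAW=-1.7138  # tool y heading, = minus stand y
def go(x,y,z,yaw=YAW,base=None):
    o=get_obs();p=np.array(o['position']) if base is None else np.array(base[:3]);r=R.from_rotvec(o['tcp_rot'])
    ty=np.array([np.cos(yaw),np.sin(yaw),0]);tz=np.array([0,0,-1.]);T=R.from_matrix(np.stack([np.cross(ty,tz),ty,tz],1))
    print('shift',np.round(r.inv().apply(np.array([x,y,z])-p)/.4,4),'turn',np.round((r.inv()*T).as_rotvec()/2/np.pi,4))
E
python3 - <<'E'
from h import *
t=-.143;r=np.array([[np.cos(t),-np.sin(t)],[np.sin(t),np.cos(t)]]);tt=np.array([.5525,-.0725])
f=lambda x,y:(170+x/4-.375,170+y/4-.375)
print('housing mid top',onz('top',*f(135,317),.062),'pred',tt+r@[-.095,.16],'rib',onz('top',*f(143,318),.073))
for s in('t0','s0'):
    X=np.load(f'pics/{s}_P.npy').reshape(-1,3);S=np.c_[(X[:,:2]-tt)@r+[0,-.1],X[:,2]]
    k=S[(abs(S[:,0])<.012)&(abs(S[:,1]-.12)<.02)&(S[:,2]>.13)&(S[:,2]<.2)];print(s,'knob stand',len(k),k.min(0) if len(k) else'',k.max(0) if len(k) else'')
    b=S[(abs(S[:,0])<.006)&(abs(S[:,1]-.045)<.012)&(S[:,2]>.08)&(S[:,2]<.2)];print('barrel top',len(b),np.percentile(b[:,2],[10,50,90]) if len(b) else'')
    w=S[(abs(S[:,0]+.095)<.03)&(abs(S[:,1]-.06)<.05)&(S[:,2]>.045)&(S[:,2]<.1)]
    print('housing',(w.min(0)+w.max(0))/2,np.ptp(w,0),w[:,2].max())
    c=S[(abs(S[:,0]-.075)<.03)&(abs(S[:,1]-.05)<.03)&(S[:,2]>.16)];print('coltop',np.median(c,0))
go(.458,-.3235,.245);go(.458,-.3235,.131)
E
```

```text
housing mid top [0.48076159 0.09679437 0.062     ] pred [0.48127177 0.09940561] rib [0.48015188 0.08866278 0.073     ]
t0 knob stand 33 [-0.00680292  0.11449313  0.14098161] [0.00809576 0.12972599 0.16972783]
barrel top 31 [0.12530157 0.12766189 0.13112843]
housing [-0.09454808  0.05921437  0.06232225] [0.04511998 0.0823589  0.03455247] 0.07959847820786825
coltop [0.07550817 0.04992423 0.1712676 ]
s0 knob stand 40 [-0.00675889  0.11776561  0.13223407] [0.01180738 0.13403603 0.17001015]
barrel top 23 [0.12329529 0.12797112 0.13159555]
housing [-0.09331677  0.06093046  0.06066212] [0.04950227 0.08440802 0.03119321] 0.07625872621601437
coltop [0.07774554 0.04993963 0.17187466]
shift [ 0.9105 -0.2461 -0.0157] turn [-0.0002  0.      0.0624]
shift [ 0.9105 -0.2457  0.2693] turn [-0.0002  0.      0.0624]
```

>>> {"name": "servo_tool", "arguments": {"moves": "1 0.455 -0.123 0 0 0 0.0312; 1 0.9105 -0.246 0 0 0 0.0624; 1 0.9105 -0.246 0 0 0 0.0624; 1 0.9105 -0.246 0 0 0 0.0624; 1 0.9105 -0.246 0 0 0 0.0624; 1 0.9105 -0.246 0 0 0 0.0624; 1 0.9105 -0.246 0 0 0 0.0624; 1 0.9105 -0.246 0 0 0 0.0624; 1 0.9105 -0.246 0 0 0 0.0624; 1 0.9105 -0.246 0 0 0 0.0624; 1 0.9105 -0.246 0 0 0 0.0624; 1 0.9105 -0.246 0 0 0 0.0624", "force": 30}}

```text
time_s: 1.1
position: [0.4583, -0.3233, 0.2386]
tcp_rot: [-3.133, 0.222, 0.002]
wrist_force: [0.0, -0.5, -0.4]
grip_width: 0.997
finger_force: 0.0
```

```bash
python3 - <<'E'
from h import *
st();go(.458,-.3235,.133)
E
```

```text
{'time_s': 1.1, 'joints': [-0.68, 0.1548, 1.2921, -0.0004, 1.6959, 1.0323], 'position': [0.4583, -0.3233, 0.2386], 'tcp_rot': [-3.1333, 0.2221, 0.002], 'wrist_force': [0.0211, -0.4882, -0.3686], 'grip_width': 0.9965, 'finger_force': 0.0}
shift [-0.0003  0.0007  0.264 ] turn [-0.      0.0002  0.0002]
```

>>> {"name": "servo_tool", "arguments": {"moves": "1 0 0 0.08 0 0 0; 1 0 0 0.16 0 0 0; 1 0 0 0.22 0 0 0; 1 0 0 0.264 0 0 0; 1 0 0 0.264 0 0 0; 1 0 0 0.264 0 0 0; -0.1 0 0 0.264 0 0 0; -0.1 0 0 0.264 0 0 0; -0.1 0 0 0.264 0 0 0; -0.1 0 0 0.264 0 0 0; -0.1 0 0 0.264 0 0 0; -0.1 0 0 0.264 0 0 0", "force": 30}}

```text
time_s: 2.1
position: [0.4586, -0.3245, 0.1354]
tcp_rot: [3.131, -0.225, 0.004]
wrist_force: [-0.3, -1.4, 5.3]
grip_width: 0.542
finger_force: 30.5
```

>>> {"name": "servo_tool", "arguments": {"moves": "-1 0 0 0 0 0 0; -1 0 0 0 0 0 0; -1 0 0 0 0 0 0; -1 0 0 0 0 0 0; -1 0 0 0 0 0 0; -1 0 0 0 0 0 0", "force": 30}}

```text
time_s: 2.6
position: [0.4586, -0.3245, 0.1354]
tcp_rot: [3.131, -0.225, 0.004]
wrist_force: [-0.4, -1.0, 7.0]
grip_width: 0.543
finger_force: 30.5
```

```bash
python3 - <<'E'
from h import *
st();d=snap('top','t1');e=snap('scene','s1')
X=cloud('scene',e[1]).reshape(-1,3)
b=X[(abs(X[:,2]-.072)<.02)&(np.hypot(X[:,0]-.458,X[:,1]+.3235)<.075)]
from scipy.optimize import least_squares
s=least_squares(lambda p:np.linalg.norm(b-[p[0],p[1],.072],axis=1)-.053,[.458,-.32],loss='soft_l1',f_scale=.002);print('belly',s.x)
go(.5525,-.0725,.3)
E
```

```text
{'time_s': 2.6, 'joints': [-0.6813, 0.2087, 1.4386, -0.0005, 1.4911, 1.0329], 'position': [0.4586, -0.3245, 0.1354], 'tcp_rot': [3.1313, -0.2248, 0.0036], 'wrist_force': [-0.4157, -0.9711, 7.0368], 'grip_width': 0.5432, 'finger_force': 30.49}
belly [ 0.45558566 -0.3228186 ]
shift [ 0.1434 -0.6562 -0.4124] turn [ 0.0003 -0.0004 -0.0001]
```

>>> {"name": "servo_tool", "arguments": {"moves": "-1 0 0 -0.02 0 0 0; -1 0 0 -0.06 0 0 0; -1 0 0 -0.13 0 0 0; -1 0 0 -0.2 0 0 0; -1 0 0 -0.26 0 0 0; -1 0.005 -0.03 -0.3 0 0 0; -1 0.022 -0.1 -0.3 0 0 0; -1 0.04 -0.18 -0.3 0 0 0; -1 0.057 -0.26 -0.3 0 0 0; -1 0.074 -0.34 -0.3 0 0 0; -1 0.092 -0.42 -0.3 0 0 0; -1 0.11 -0.5 -0.3 0 0 0"}}

```text
time_s: 3.7
position: [0.53, -0.1303, 0.2528]
tcp_rot: [-3.133, 0.225, 0.004]
wrist_force: [-0.1, -0.1, -3.5]
grip_width: 0.544
finger_force: 32.2
```

>>> {"name": "servo_tool", "arguments": {"moves": "-1 0.015 -0.07 0 0 0 0; -1 0.027 -0.12 0 0 0 0; -1 0.034 -0.15 0 0 0 0; -1 0.034 -0.157 0.04 0 0 0; -1 0.034 -0.157 0.08 0 0 0; -1 0.034 -0.157 0.11 0 0 0; -1 0.034 -0.157 0.12 0 0 0; -1 0.034 -0.157 0.12 0 0 0; -1 0.034 -0.157 0.12 0 0 0; -1 0.034 -0.157 0.12 0 0 0"}}

```text
time_s: 4.53
position: [0.5529, -0.0723, 0.2069]
tcp_rot: [3.133, -0.226, 0.003]
wrist_force: [0.9, -0.5, -5.3]
grip_width: 0.547
finger_force: 32.2
```

```bash
cat >> h.py <<'E'
from scipy.optimize import least_squares
TT=np.array([.5525,-.0725]);RS=np.array([[np.cos(.143),np.sin(.143)],[-np.sin(.143),np.cos(.143)]])
def belly(d,n,x,y,z):
    X=cloud(n,d).reshape(-1,3);b=X[(abs(X[:,2]-z)<.025)&(np.hypot(X[:,0]-x,X[:,1]-y)<.075)]
    s=least_squares(lambda p:np.linalg.norm(b-p,axis=1)-.053,[x,y,z],loss='soft_l1',f_scale=.002);return s.x
E
python3 - <<'E'
from h import *
o=st();im,d=snap('scene','s2');b2=belly(d,'scene',.5525,-.0725,o['position'][2]-.1354+.072)
b1=belly(np.load('pics/s1.npz')['d'],'scene',.458,-.3235,.072);print(b1,b2)
print('rel TCP',b1-[.4586,-.3245,.1354],b2-o['position'])
E
```

```text
{'time_s': 4.5333, 'joints': [-0.1962, 0.1542, 1.3558, -0.0001, 1.6298, 1.5183], 'position': [0.5529, -0.0723, 0.2069], 'tcp_rot': [3.1332, -0.2256, 0.0027], 'wrist_force': [0.9429, -0.5089, -5.2945], 'grip_width': 0.5465, 'finger_force': 32.1836}
[ 0.45584834 -0.32276508  0.07041713] [ 0.55052487 -0.07090468  0.14271752]
rel TCP [-0.00275166  0.00173492 -0.06498287] [-0.00241847  0.00141382 -0.06415245]
```

>>> {"name": "servo_tool", "arguments": {"moves": "-1 0 0 0.01 0 0 0; -1 0 0 0.018 0 0 0; -1 0 0 0.02 0 0 0; -1 0 0 0.02 0 0 0; -1 0 0 0.02 0 0 0"}}

```text
time_s: 5.0
position: [0.5526, -0.0719, 0.1976]
tcp_rot: [3.133, -0.225, -0.0]
wrist_force: [-0.3, 0.1, -5.1]
grip_width: 0.543
finger_force: 32.3
```

>>> {"name": "servo_tool", "arguments": {"moves": "-1 0 0 0.0025 0 0 0; -1 0 0 0.0035 0 0 0; -1 0 0 0.0045 0 0 0; -1 0 0 0.0045 0 0 0; -1 0 0 0.0045 0 0 0"}}

```text
time_s: 5.42
position: [0.5526, -0.0719, 0.1959]
tcp_rot: [3.133, -0.225, -0.0]
wrist_force: [-1.0, 0.2, -5.0]
grip_width: 0.547
finger_force: 32.3
```

>>> {"name": "servo_tool", "arguments": {"moves": "-1 0 0 0.001 0 0 0; -1 0 0 0.0025 0 0 0; -1 0 0 0.0025 0 0 0; -1 0 0 0.0025 0 0 0"}}

```text
time_s: 5.75
position: [0.5527, -0.072, 0.1954]
tcp_rot: [3.133, -0.225, 0.001]
wrist_force: [-1.2, -0.2, -1.5]
grip_width: 0.542
finger_force: 32.5
```

>>> {"name": "servo_tool", "arguments": {"moves": "-1 0 0 0.001 0 0 0; -1 0 0 0.002 0 0 0; -1 0 0 0.002 0 0 0; 0.2 0 0 0.002 0 0 0; 0.3 0 0 0.002 0 0 0; 0.6 0 0 0.002 0 0 0; 1 0 0 0.002 0 0 0; 1 0 0 0.002 0 0 0; 1 0 0 0.002 0 0 0; 1 0 0 0.002 0 0 0; 1 0 0 0.002 0 0 0", "force": 20}}

```text
time_s: 6.67
position: [0.5526, -0.0719, 0.194]
tcp_rot: [3.133, -0.225, -0.0]
wrist_force: [0.5, 0.7, 0.4]
grip_width: 0.999
finger_force: 0.0
```

>>> {"name": "servo_tool", "arguments": {"moves": "1 0 0 -0.05 0 0 0; 1 0 0 -0.13 0 0 0; 1 0 0 -0.22 0 0 0; 1 0 0 -0.3 0 0 0; -1 -0.03 -0.05 -0.3 0 0 0; -1 -0.09 -0.14 -0.3 0 0 0; -1 -0.15 -0.24 -0.3 0 0 0; -1 -0.21 -0.34 -0.3 0 0 0; -1 -0.2376 -0.4236 -0.26 0 0 0; -1 -0.2376 -0.4236 -0.18 0 0 0; -1 -0.2376 -0.4236 -0.1 0 0 0; -1 -0.2376 -0.4236 0 0 0 0"}}

```text
time_s: 7.67
position: [0.483, 0.1105, 0.1946]
tcp_rot: [-3.133, 0.221, -0.007]
wrist_force: [1.7, -0.5, -0.6]
grip_width: -0.0
finger_force: 0.0
```

```bash
python3 - <<'E'
from h import *
o=st()
for n,f in(('top','t3'),('scene','s3')):
    im,d=snap(n,f);X=cloud(n,d).reshape(-1,3)
    v=X[(abs(X[:,2]-.229)<.005)&(np.hypot(X[:,0]-.5525,X[:,1]+.0725)<.05)]
    X0=np.load('pics/'+('t0' if n=='top' else 's0')+'_P.npy').reshape(-1,3);w=X0[(abs(X0[:,2]-.169)<.005)&(np.hypot(X0[:,0]-.458,X0[:,1]+.324)<.05)]
    q=X0[(abs(X0[:,2]-.06)<.005)&(np.hypot(X0[:,0]-.5525,X0[:,1]+.0725)<.09)]
    mid=lambda a:(a.min(0)+a.max(0))/2
    print(n,'lip',mid(v),len(v),'disc',mid(q),'old lip',mid(w)); print('belly',belly(d,n,.5525,-.0725,.132))
a=cv2.imread('pics/s3.png')[150:250,230:380];b=cv2.imread('pics/t3.png')[170:270,170:320]
cv2.imwrite('pics/c3.png',cv2.resize(np.hstack([a,b]),None,fx=2.66,fy=2.66*1.5 and 2.66,interpolation=cv2.INTER_CUBIC))
E
```

```text
{'time_s': 7.6667, 'joints': [0.1505, -0.017, 1.5598, -0.0001, 1.5945, 1.8624], 'position': [0.483, 0.1105, 0.1946], 'tcp_rot': [-3.133, 0.2213, -0.0067], 'wrist_force': [1.7031, -0.4527, -0.613], 'grip_width': -0.0001, 'finger_force': 0.0}
top lip [ 0.55070127 -0.07220084  0.22892896] 243 disc [ 0.55221027 -0.07263437  0.06001135] old lip [ 0.45718627 -0.32544259  0.16918785]
belly [ 0.55115435 -0.07185462  0.1299425 ]
scene lip [ 0.54976313 -0.07159652  0.22897351] 168 disc [ 0.5541328  -0.07203249  0.05999471] old lip [ 0.45705139 -0.32301623  0.168987  ]
belly [ 0.54986253 -0.07063233  0.13086205]
```

View pics/c3.png

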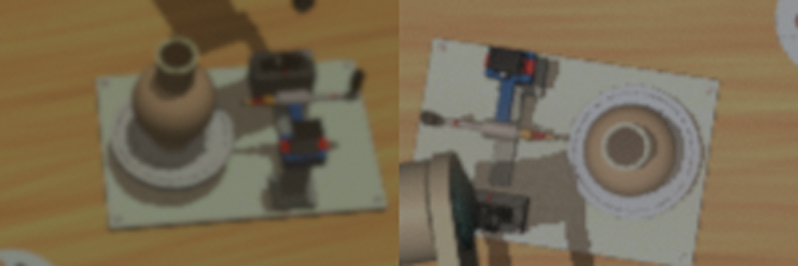

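The vase stands upright inside the turntable's outer ring. In the right panel the disc centre is at (636,151) and the lip centre at (627,147). I'll convert these to check the centring.

```bash
python3 - <<'E'
from h import *
print('disc',onz('top',259.0,226.7,.06),'lip',onz('top',255.5,225.1,.23))
for n in('top','scene'):
  for P in([.5525,-.0725,.23],[.5495,-.0720,.23],[.5525,-.0725,.06]):print(n,P,np.round(proj(n,np.array(P)),1))
# edge-based: disc boundary by depth height map, circle fit
for n,f0,f1 in(('top','t0','t3'),('scene','s0','s3')):
    for f,z,c,rad in((f0,.06,(.5525,-.0725),.08),(f1,.23,(.551,-.072),.025)):
        d=np.load(f'pics/{f}.npz')['d'];P=cloud(n,d)
        m=((abs(P[...,2]-z)<.008)&(np.hypot(P[...,0]-c[0],P[...,1]-c[1])<rad*1.25)).astype(np.uint8)
        cs,_=cv2.findContours(m,cv2.RETR_EXTERNAL,cv2.CHAIN_APPROX_NONE);k=max(cs,key=cv2.contourArea)[:,0]
        w=np.array([onz(n,*p,z)[:2] for p in k.astype(float)])
        s=least_squares(lambda q:np.hypot(*(w-q[:2]).T)-q[2],[*c,rad],loss='soft_l1',f_scale=.001);print(n,f,'circle',s.x)
E
```

```text
disc [ 0.55118299 -0.07764839  0.06      ] lip [ 0.54899175 -0.07512962  0.23      ]
top [0.5525, -0.0725, 0.23] [254.6 223.8]
top [0.5495, -0.072, 0.23] [254.4 224.9]
top [0.5525, -0.0725, 0.06] [257.4 226.3]
scene [0.5525, -0.0725, 0.23] [295.4 170.8]
scene [0.5495, -0.072, 0.23] [295.3 170. ]
scene [0.5525, -0.0725, 0.06] [293.5 199.8]
top t0 circle [ 0.55253254 -0.07239725  0.07807564]
top t3 circle [ 0.55084739 -0.0721282   0.02374445]
scene s0 circle [ 0.55510816 -0.07205724  0.07910544]
scene s3 circle [ 0.55221077 -0.07141903  0.02430523]
```

>>> {"name": "servo_tool", "arguments": {"moves": "-1 0 0 0.08 0 0 0; -1 0 0 0.16 0 0 0; -1 0 0 0.22 0 0 0; -1 0 0 0.255 0 0 0; -1 0 0 0.265 0 0 0; -1 0 0 0.27 0 0 0; -1 0 0 0.27 0 0 0; -1 0 0 0.27 0 0 0", "force": 60}}

```text
time_s: 8.43
position: [0.484, 0.1094, 0.0883]
tcp_rot: [-3.133, 0.225, -0.005]
wrist_force: [-0.7, 0.5, 0.4]
grip_width: 0.001
finger_force: 0.0
```

>>> {"name": "servo_tool", "arguments": {"moves": "-1 0 0 0.005 0 0 0; -1 0 0 0.01 0 0 0; -1 0 0 0.015 0 0 0; -1 0 0 0.0175 0 0 0; -1 0 0 0.0175 0 0 0; -1 0 0 0.0175 0 0 0"}}

```text
time_s: 8.93
position: [0.4833, 0.1097, 0.0804]
tcp_rot: [-3.133, 0.225, -0.002]
wrist_force: [-2.8, 0.9, 9.0]
grip_width: 0.004
finger_force: 3.9
```

>>> {"name": "servo_tool", "arguments": {"moves": "-1 0 0 0.0015 0 0 0; -1 0 0.006 0.002 0 0 0; -1 0 0.013 0.002 0 0 0; -1 0 0.02 0.002 0 0 0; -1 0 0.027 0.002 0 0 0; -1 0 0.034 0.002 0 0 0; -1 0 0.041 0.002 0 0 0; -1 0 0.048 0.002 0 0 0; -1 0 0.05 0.002 0 0 0; -1 0 0.05 0.002 0 0 0"}}

```text
time_s: 9.77
position: [0.4806, 0.0903, 0.0805]
tcp_rot: [-3.131, 0.224, -0.004]
wrist_force: [-4.9, 3.4, 13.6]
grip_width: -0.001
finger_force: 6.1
```

>>> {"name": "servo_tool", "arguments": {"moves": "-1 0 0.05 -0.03 0 0 0; -1 0 0.03 -0.08 0 0 0; -1 -0.06 0 -0.12 0 0 0; -1 -0.15 0 -0.15 0 0 0; -1 -0.24 0 -0.15 0 0 0; -1 -0.32 0 -0.15 0 0 0; -1 -0.34 0 -0.15 0 0 0; -1 -0.34 0 -0.15 0 0 0; -1 -0.34 0 -0.15 0 0 0"}}

```text
time_s: 10.52
position: [0.3459, 0.109, 0.1388]
tcp_rot: [-3.133, 0.224, -0.003]
wrist_force: [1.5, 0.2, -0.4]
grip_width: -0.001
finger_force: 0.0
```

```bash
cat >> h.py <<'E'
def wheelview(tag):
    im,d=snap('top','t'+tag);im2,d2=snap('scene','s'+tag)
    for n,f,z0 in(('top','t',0),('scene','s',0)):
        a=cv2.imread(f'pics/{f}0.png',0).astype(np.float32);b=cv2.imread(f'pics/{f}{tag}.png',0).astype(np.float32)
        c=np.mean([proj(n,np.r_[TT+RS@[0,y+.1],.15]) for y in(.119,)],0);u,v=map(int,np.round(c))
        r=7;T=a[v-r:v+r+1,u-r:u+r+1];m=cv2.matchTemplate(b[v-r-4:v+r+5,u-r-4:u+r+5],T,cv2.TM_CCOEFF_NORMED);i=np.unravel_index(m.argmax(),m.shape)
        q=lambda l,c,h:(l-h)/(2*(l-2*c+h)) 
        dy=q(m[i[0]-1,i[1]],m[i],m[i[0]+1,i[1]]) if 0<i[0]<8 else 0;dx=q(m[i[0],i[1]-1],m[i],m[i[0],i[1]+1]) if 0<i[1]<8 else 0
        print(n,'knob shift',round(i[1]-4+dx,2),round(i[0]-4+dy,2),'score',round(float(m.max()),3))
        # wheel brightness along stand y at wheel top
        g=[]
        for im_ in(a,b):
            g.append([float(np.mean([cv2.remap(im_,*[np.float32([[t]]) for t in proj(n,np.r_[TT+RS@[x,.16+y],.073-.028+np.sqrt(.028**2-min(y*y,.0007))])],cv2.INTER_CUBIC)[0,0] for x in(-.098,-.095,-.092)])) for y in np.arange(-.022,.0221,.002)])
        print(n,'wheel t0 ',np.round(g[0]).astype(int));print(n,'wheel now',np.round(g[1]).astype(int))
E
python3 - <<'E'
from h import *
st();wheelview('4')
a=cv2.imread('pics/t0.png')[230:265,180:230];b=cv2.imread('pics/t4.png')[230:265,180:230]
cv2.imwrite('pics/c4.png',cv2.resize(np.hstack([a,b]),None,fx=8,fy=8,interpolation=cv2.INTER_CUBIC))
E
```

```text
{'time_s': 10.5167, 'joints': [0.2036, -0.3837, 1.9874, -0.0003, 1.5361, 1.9173], 'position': [0.3459, 0.109, 0.1388], 'tcp_rot': [-3.1333, 0.2243, -0.0028], 'wrist_force': [1.4758, 0.2267, -0.4215], 'grip_width': -0.0012, 'finger_force': 0.0}
top knob shift -0.2 -0.07 score 0.991
top wheel t0  [ 34  34  35  37  55  85 108 110  89  63  46  41  40  38  36  35  35  34
  33  34  36  41  48]
top wheel now [76 57 38 35 35 35 36 41 46 47 44 40 40 38 34 35 45 67 87 93 85 67 49]
scene knob shift 0.25 -0.91 score 0.989
scene wheel t0  [39 39 41 43 46 55 66 76 80 77 66 56 46 43 40 40 39 40 40 40 39 39 41]
scene wheel now [52 54 53 48 43 40 39 39 39 38 38 37 37 38 37 38 40 45 50 57 65 68 65]
```

View pics/c4.png

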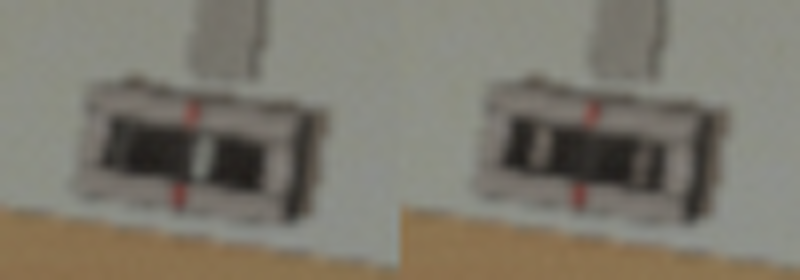

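>>> {"name": "servo_tool", "arguments": {"moves": "-1 0.08 -0.02 0 0 0 0; -1 0.17 -0.05 0 0 0 0; -1 0.26 -0.05 0 0 0 0; -1 0.33 -0.05 0 0 0 0; -1 0.34 -0.05 0.05 0 0 0; -1 0.34 -0.05 0.1 0 0 0; -1 0.34 -0.05 0.13 0 0 0; -1 0.34 -0.05 0.14 0 0 0; -1 0.34 -0.05 0.145 0 0 0; -1 0.34 -0.05 0.149 0 0 0; -1 0.34 -0.05 0.149 0 0 0; -1 0.34 -0.05 0.149 0 0 0"}}

```text
time_s: 11.62
position: [0.4829, 0.1096, 0.0804]
tcp_rot: [-3.133, 0.225, 0.001]
wrist_force: [-7.9, 0.8, 11.9]
grip_width: -0.004
finger_force: 5.6
```

>>> {"name": "servo_tool", "arguments": {"moves": "-1 0 0.006 0.001 0 0 0; -1 0 0.013 0.001 0 0 0; -1 0 0.02 0.001 0 0 0; -1 0 0.027 0.001 0 0 0; -1 0 0.034 0.001 0 0 0; -1 0 0.041 0.001 0 0 0; -1 0 0.048 0.001 0 0 0; -1 0 0.05 0.001 0 0 0; -1 0 0.05 0.001 0 0 0"}}

```text
time_s: 12.37
position: [0.4802, 0.09, 0.0804]
tcp_rot: [-3.132, 0.225, -0.0]
wrist_force: [-8.6, 2.2, 13.6]
grip_width: -0.002
finger_force: 6.5
```

>>> {"name": "servo_tool", "arguments": {"moves": "-1 0 0 -0.02 0 0 0; -1 0 -0.01 -0.04 0 0 0; -1 0 -0.038 -0.04 0 0 0; -1 0 -0.038 -0.03 0 0 0; -1 0 -0.038 -0.015 0 0 0; -1 0 -0.038 -0.006 0 0 0; -1 0 -0.038 -0.001 0 0 0; -1 0 -0.038 0 0 0 0; -1 0 -0.038 0 0 0 0"}}

```text
time_s: 13.12
position: [0.4822, 0.1052, 0.0806]
tcp_rot: [-3.132, 0.224, -0.001]
wrist_force: [-10.6, 2.5, 23.8]
grip_width: -0.004
finger_force: 11.4
```

>>> {"name": "servo_tool", "arguments": {"moves": "-1 0 0.006 0 0 0 0; -1 0 0.013 0 0 0 0; -1 0 0.02 0 0 0 0; -1 0 0.026 0 0 0 0; -1 0 0.026 0 0 0 0; -1 0 0.026 0 0 0 0"}}

```text
time_s: 13.62
position: [0.4809, 0.0952, 0.0807]
tcp_rot: [-3.131, 0.224, -0.002]
wrist_force: [-10.0, 3.8, 22.0]
grip_width: 0.003
finger_force: 11.1
```

>>> {"name": "servo_tool", "arguments": {"moves": "-1 0 0 -0.03 0 0 0; -1 0 0 -0.08 0 0 0; -1 -0.06 0 -0.14 0 0 0; -1 -0.15 0 -0.22 0 0 0; -1 -0.24 0 -0.3 0 0 0; -1 -0.31 0 -0.34 0 0 0; -1 -0.33 0 -0.34 0 0 0; -1 -0.33 0 -0.34 0 0 0; -1 -0.33 0 -0.34 0 0 0"}}

```text
time_s: 14.37
position: [0.3499, 0.1131, 0.2136]
tcp_rot: [3.133, -0.224, 0.0]
wrist_force: [-0.5, -0.2, -0.1]
grip_width: -0.006
finger_force: 0.0
```

```bash
python3 - <<'E'
from h import *
st();wheelview('5')
a=cv2.imread('pics/t0.png')[205:265,175:230];b=cv2.imread('pics/t5.png')[205:265,175:230]
cv2.imwrite('pics/c5.png',cv2.resize(np.hstack([a,b]),None,fx=7,fy=7,interpolation=cv2.INTER_CUBIC))
X=np.concatenate([cloud(n,np.load(f'pics/{f}.npz')['d']).reshape(-1,3) for n,f in(('top','t5'),('scene','s5'))]);S=np.c_[(X[:,:2]-TT)@RS+[0,-.1],X[:,2]]
k=S[(abs(S[:,0])<.02)&(abs(S[:,1]-.12)<.025)&(S[:,2]>.15)];print('knob',k.min(0),k.max(0))
E
```

```text
{'time_s': 14.3667, 'joints': [0.2124, -0.407, 1.8547, -0.0003, 1.6939, 1.926], 'position': [0.3499, 0.1131, 0.2136], 'tcp_rot': [3.1333, -0.2241, 0.0002], 'wrist_force': [-0.4824, -0.2205, -0.0953], 'grip_width': -0.0056, 'finger_force': 0.0}
top knob shift -0.74 -0.3 score 0.973
top wheel t0  [ 34  34  35  37  55  85 108 110  89  63  46  41  40  38  36  35  35  34
  33  34  36  41  48]
top wheel now [ 33  34  33  35  55  87 109 110  90  62  44  40  39  38  35  34  34  34
  34  34  36  41  48]
scene knob shift 0.86 -2.8 score 0.972
scene wheel t0  [39 39 41 43 46 55 66 76 80 77 66 56 46 43 40 40 39 40 40 40 39 39 41]
scene wheel now [35 36 37 39 43 52 64 75 78 75 65 55 45 40 37 36 36 37 37 37 36 35 37]
knob [-0.00698421  0.11414782  0.15342377] [0.01087316 0.13306178 0.18788444]
```

View pics/c5.png

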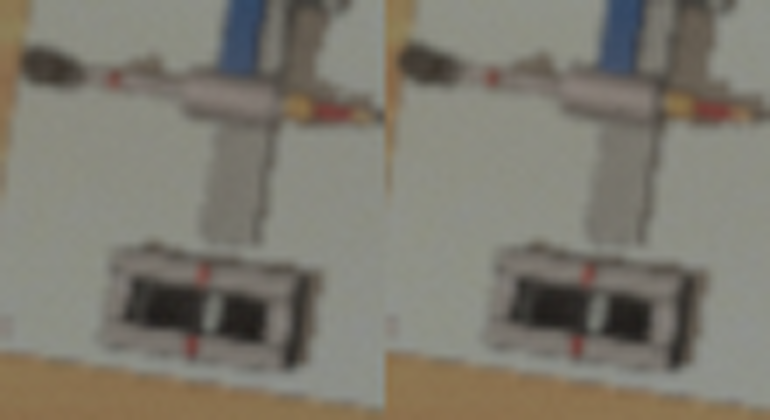

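The wheel's brightness profile matches the one before, and the white rib sits at the same place (panel pixels (212,312) and (597,312)). That is exactly five clicks. Next is the knob, approached from behind.

>>> {"name": "servo_tool", "arguments": {"moves": "-1 0.05 -0.03 -0.05 0 0 0; -1 0.14 -0.07 -0.09 0 0 0; -1 0.23 -0.11 -0.09 0 0 0; -1 0.32 -0.16 -0.09 0 0 0; -1 0.41 -0.2 -0.09 0 0 0; -1 0.5 -0.24 -0.09 0 0 0; -1 0.55 -0.27 -0.09 0 0 0; -1 0.57 -0.2756 -0.05 0 0 0; -1 0.57 -0.2756 0.02 0 0 0; -1 0.57 -0.2756 0.08 0 0 0; -1 0.57 -0.2756 0.114 0 0 0; -1 0.57 -0.2756 0.114 0 0 0"}}

```text
time_s: 15.47
position: [0.5899, 0.1887, 0.1614]
tcp_rot: [3.13, -0.226, -0.016]
wrist_force: [0.6, -1.1, -1.0]
grip_width: -0.0
finger_force: 0.0
```

```bash
python3 - <<'E'
from h import *
o=st();p=np.array(o['position']);print('TCP in stand',(p[:2]-TT)@RS+[0,-.1])
F=[]
for i in range(8):F.append(get_image('scene')[1]) 
print('force',np.round(get_obs()['wrist_force'],2))
snap('top','t6');snap('scene','s6')
a=cv2.imread('pics/s6.png')[155:225,290:390];cv2.imwrite('pics/c6.png',cv2.resize(a,None,fx=7,fy=7,interpolation=cv2.INTER_CUBIC))
E
```

```text
{'time_s': 15.4667, 'joints': [0.2501, 0.3601, 1.204, -0.0002, 1.5885, 1.9649], 'position': [0.5899, 0.1887, 0.1614], 'tcp_rot': [3.1297, -0.2257, -0.0164], 'wrist_force': [0.5654, -1.1316, -1.0459], 'grip_width': -0.0002, 'finger_force': 0.0}
TCP in stand [-0.00022129  0.16385379]
force [ 0.32  0.56 -0.5 ]
```

View pics/c6.png

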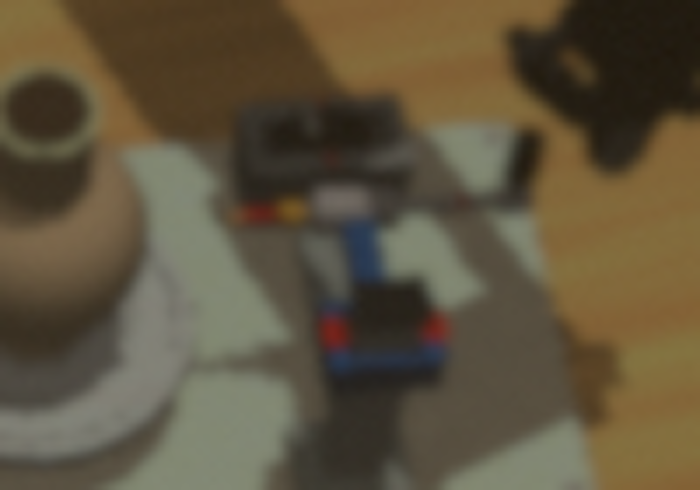

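The knob is at crop (525,160) and the fingertip at (600,150), about 25 mm behind it at a similar height. The pencil point is at (235,215), clear of the vase.

>>> {"name": "servo_tool", "arguments": {"moves": "-1 0 0.02 0 0 0 0; -1 0 0.04 0 0 0 0; -1 0 0.048 0 0 0 0; -1 0 0.05 0 0 0 0; -1 0 0.05 0 0 0 0; -1 0 0.05 0 0 0 0"}}

```text
time_s: 16.47
position: [0.5885, 0.1701, 0.1688]
tcp_rot: [-3.133, 0.225, -0.001]
wrist_force: [-0.2, 1.2, 0.6]
grip_width: -0.001
finger_force: 0.9
```

>>> {"name": "servo_tool", "arguments": {"moves": "-1 0 0.002 0 0 0 0; -1 0 0.004 0 0 0 0; -1 0 0.006 0 0 0 0; -1 0 0.008 0 0 0 0; -1 0 0.01 0 0 0 0; -1 0 0.01 0 0 0 0"}}

```text
time_s: 16.97
position: [0.5879, 0.1659, 0.1687]
tcp_rot: [3.133, -0.225, 0.0]
wrist_force: [1.4, 3.2, 1.0]
grip_width: 0.004
finger_force: 1.1
```

```bash
cat >> h.py <<'E'
def ext(ref='s6',tag='s7'):
    # pencil extension in mm, from templates along rod in scene view
    im,_=snap('scene',tag);a=cv2.imread(f'pics/{ref}.png').astype(np.float32);b=im[:,:,::-1].astype(np.float32)
    z=.134;P=lambda y:np.array(proj('scene',np.r_[TT+RS@[0,y+.1],z]))
    out=[]
    for lo,hi in((-.024,.02),(.09,.13)):
        Y,X=np.meshgrid(np.arange(lo,hi,.001),np.arange(-4,4.1,1));p=np.array([[P(y)+[0,dx] for y in Y[0]] for dx in X[:,0]]).astype(np.float32)
        T=cv2.remap(a,p[...,0],p[...,1],cv2.INTER_LINEAR);best=[]
        for e in np.arange(-2,45,.5):
            q=np.array([[P(y-e/1e3)+[0,dx] for y in Y[0]] for dx in X[:,0]]).astype(np.float32)
            best.append(np.corrcoef(T.ravel(),cv2.remap(b,q[...,0],q[...,1],cv2.INTER_LINEAR).ravel())[0,1])
        i=int(np.argmax(best));out.append((-2+.5*i,round(best[i],3)))
    print('ext',out,'force',np.round(get_obs()['wrist_force'],2),'TCP stand',np.round(((np.array(get_obs()['position'])[:2]-TT)@RS+[0,-.1])*1e3,1))
E
python3 - <<'E'
from h import *
ext()
E
```

```text
Traceback (most recent call last):
  File "h.py", line 64, in ext
    q=np.array([[P(y-e/1e3)+[0,dx] for y in Y[0]] for dx in X[:,0]]).astype(np.float32)
                 ~^^^^^^^^^
  File "h.py", line 58, in <lambda>
    z=.134;P=lambda y:np.array(proj('scene',np.r_[TT+RS@[0,y+.1],z]))
                               ~~~~^^^^^^^^^^^^^^^^^^^^^^^^^^^^^^^^^
  File "h.py", line 18, in proj
    m=camera_model(n);K=np.array(m['K'],float);c=np.array(m['view'])@np.append(P,1)
ValueError: time passes only in moves, steps and waits
```

```bash
sed -i '3a from workcell import camera_model as _cm\n_c={}\ndef camera_model(n):\n    if n not in _c:_c[n]=_cm(n)\n    return _c[n]' h.py; python3 - <<'E'
from h import *
ext()
E
```

```text
ext [(18.5, np.float64(0.926)), (9.0, np.float64(0.822))] force [0.49 3.22 0.3 ] TCP stand [  1.  141.1]
```

```bash
cat >> h.py <<'E'
def prof(tag,z=.135,off=0,lo=-.06,hi=.115):
    b=cv2.imread(f'pics/{tag}.png').astype(np.float32);y=np.arange(lo,hi,.0025)
    acc=[]
    for k in(-1,0,1):
        p=np.float32([np.array(proj('scene',np.r_[TT+RS@[0,t+.1],z]))+[0,k+off] for t in y]);acc.append(cv2.remap(b,p[None,:,0],p[None,:,1],cv2.INTER_LINEAR)[0])
    c=np.mean(acc,0);return y,c
E
python3 - <<'E'
from h import *
y,a=prof('s6');_,b=prof('s7')
for i in range(len(y)):print(f'{y[i]*1e3:6.1f}',a[i].astype(int)[::-1],b[i].astype(int)[::-1])
E
```

```text
-60.0 [113  94  69] [113  94  68]
 -57.5 [109  91  66] [109  91  66]
 -55.0 [105  87  63] [104  87  63]
 -52.5 [100  84  62] [99 83 61]
 -50.0 [98 85 66] [97 85 65]
 -47.5 [100  94  76] [100  94  75]
 -45.0 [112 111  93] [112 111  93]
 -42.5 [121 124 105] [121 124 105]
 -40.0 [126 131 112] [125 130 111]
 -37.5 [128 134 114] [125 130 110]
 -35.0 [129 135 115] [119 123 104]
 -32.5 [129 135 114] [109 111  93]
 -30.0 [129 135 115] [99 97 81]
 -27.5 [129 136 115] [92 87 71]
 -25.0 [129 135 115] [87 80 66]
 -22.5 [128 134 113] [84 76 62]
 -20.0 [125 130 110] [83 74 59]
 -17.5 [118 123 103] [84 74 58]
 -15.0 [108 110  92] [89 76 56]
 -12.5 [98 95 78] [94 78 55]
 -10.0 [93 85 67] [97 77 54]
  -7.5 [92 78 58] [96 72 50]
  -5.0 [93 73 53] [92 62 44]
  -2.5 [92 66 47] [88 53 38]
   0.0 [90 58 41] [86 46 33]
   2.5 [87 49 35] [85 42 31]
   5.0 [85 43 33] [84 42 30]
   7.5 [84 41 31] [86 48 30]
  10.0 [83 41 30] [91 57 31]
  12.5 [83 45 29] [97 69 33]
  15.0 [85 52 29] [102  76  35]
  17.5 [92 63 31] [104  79  38]
  20.0 [99 72 33] [102  80  44]
  22.5 [102  77  35] [96 79 51]
  25.0 [102  77  38
[... 327 characters left out ...]
 52]
  55.0 [93 88 84] [62 58 53]
  57.5 [86 81 77] [62 58 52]
  60.0 [78 73 69] [62 58 52]
  62.5 [70 66 61] [63 58 52]
  65.0 [66 61 55] [64 59 53]
  67.5 [65 61 53] [64 59 52]
  70.0 [66 61 54] [64 59 52]
  72.5 [67 64 56] [64 58 51]
  75.0 [70 67 58] [64 59 52]
  77.5 [75 72 61] [66 60 52]
  80.0 [78 74 64] [68 62 53]
  82.5 [78 75 64] [70 65 55]
  85.0 [78 74 63] [73 68 58]
  87.5 [76 72 61] [76 72 61]
  90.0 [74 69 58] [80 76 64]
  92.5 [72 66 56] [83 78 65]
  95.0 [71 64 54] [85 79 65]
  97.5 [72 64 53] [87 79 66]
 100.0 [73 62 52] [89 82 69]
 102.5 [74 62 51] [90 86 73]
 105.0 [77 65 54] [90 90 76]
 107.5 [79 72 60] [91 91 78]
 110.0 [81 77 65] [88 89 76]
 112.5 [83 81 68] [84 84 71]
```

>>> {"name": "servo_tool", "arguments": {"moves": "-1 0 0.006 0 0 0 0; -1 0 0.012 0 0 0 0; -1 0 0.018 0 0 0 0; -1 0 0.024 0 0 0 0; -1 0 0.03 0 0 0 0; -1 0 0.036 0 0 0 0; -1 0 0.042 0 0 0 0; -1 0 0.0475 0 0 0 0; -1 0 0.0475 0 0 0 0; -1 0 0.0475 0 0 0 0"}}

```text
time_s: 17.9
position: [0.5852, 0.1471, 0.1687]
tcp_rot: [-3.133, 0.225, -0.0]
wrist_force: [1.3, 3.5, 0.8]
grip_width: -0.001
finger_force: 1.6
```

```bash
cat >> h.py <<'E'
def fy(n=8,tag='s8'):
    f=[];p=[]
    for i in range(n):
        im,d=get_image('scene');o=get_obs();f.append(RS.T@np.array(o['wrist_force'])[:2]);p.append((np.array(o['position'])[:2]-TT)@RS+[0,-.1])
    cv2.imwrite(f'pics/{tag}.png',im[:,:,::-1]);f=np.array(f)
    print(tag,'t',round(o['time_s'],2),'F stand',f.mean(0).round(2),'sd',f.std(0).round(2),'TCP',(np.mean(p,0)*1e3).round(2),'finger',round(o['finger_force'],2))
E
python3 - <<'E'
from h import *
fy();y,b=prof('s8',lo=-.07)
for i in range(len(y)):print(f'{y[i]*1e3:.0f}',*b[i].astype(int)[::-1],end=' | ')
E
```

```text
s8 t 18.3 F stand [0.01 3.53] sd [0.39 0.16] TCP [  1.02 122.17] finger 1.64
-70 121 100 73 | -68 119 99 72 | -65 118 98 72 | -62 115 96 70 | -60 112 93 68 | -57 109 91 66 | -55 104 87 63 | -52 98 82 60 | -50 93 79 59 | -47 89 77 59 | -45 88 79 64 | -42 87 79 65 | -40 84 77 63 | -37 80 73 59 | -35 80 71 55 | -32 84 74 54 | -30 90 75 53 | -27 93 74 51 | -25 94 67 48 | -22 92 60 43 | -20 91 54 41 | -17 90 52 40 | -15 89 53 40 | -12 88 54 39 | -10 88 57 38 | -7 91 64 38 | -5 96 72 38 | -2 100 77 39 | 0 101 80 44 | 3 99 82 53 | 5 95 83 64 | 8 91 83 70 | 10 89 83 73 | 13 87 82 74 | 15 84 79 71 | 18 77 72 65 | 20 69 65 57 | 23 63 59 51 | 25 60 56 49 | 28 58 53 46 | 30 57 52 45 | 33 58 53 46 | 35 59 54 48 | 38 61 56 49 | 40 62 57 51 | 43 63 58 52 | 45 62 57 51 | 48 61 57 52 | 50 61 57 52 | 53 61 57 52 | 55 61 57 52 | 58 61 58 52 | 60 62 58 52 | 63 62 58 52 | 65 63 58 52 | 68 64 59 52 | 70 64 59 51 | 73 65 59 51 | 75 68 59 51 | 78 75 65 55 | 80 82 73 62 | 83 87 82 69 | 85 90 89 75 | 88 91 91 77 | 90 89 89 75 | 93 85 85 71 | 95 79 78 66 | 98 71 69 59 | 100 65 62 53 | 103 61 57 49 | 105 60 56 48 | 108 67 64 55 | 110 80 79 67 | 113 96 97 82 |
```

>>> {"name": "servo_tool", "arguments": {"moves": "-1 0 0.003 0 0 0 0; -1 0 0.006 0 0 0 0; -1 0 0.009 0 0 0 0; -1 0 0.01 0 0 0 0; -1 0 0.01 0 0 0 0; -1 0 0.01 0 0 0 0"}}

```text
time_s: 18.8
position: [0.5846, 0.1432, 0.1687]
tcp_rot: [3.133, -0.225, 0.0]
wrist_force: [0.5, 3.4, 0.6]
grip_width: 0.002
finger_force: 1.8
```

```bash
python3 - <<'E'
from h import *
fy(6,'s9');y,b=prof('s9',lo=-.075,hi=-.02)
for i in range(len(y)):print(f'{y[i]*1e3:.0f}',*b[i].astype(int)[::-1],end=' | ')
y,b=prof('s9',lo=.055,hi=.09);print()
for i in range(len(y)):print(f'{y[i]*1e3:.0f}',*b[i].astype(int)[::-1],end=' | ')
E
```

```text
s9 t 19.1 F stand [-0.36  3.19] sd [0.57 0.4 ] TCP [  1.02 118.1 ] finger 1.76
-75 122 101 74 | -72 122 101 73 | -70 121 100 73 | -67 119 99 72 | -65 118 98 71 | -62 116 97 70 | -60 113 94 69 | -57 109 91 66 | -55 104 87 63 | -52 98 82 60 | -50 92 78 58 | -47 87 76 59 | -45 84 76 61 | -42 83 76 61 | -40 85 77 60 | -37 88 79 58 | -35 93 80 57 | -32 94 78 54 | -30 93 72 50 | -27 92 63 45 | -25 91 55 41 | -22 90 52 40 | 
55 61 57 52 | 58 62 57 52 | 60 62 58 52 | 62 62 58 52 | 65 62 58 51 | 68 64 58 52 | 70 65 58 51 | 73 67 58 50 | 75 70 61 51 | 78 77 71 60 | 80 83 80 68 | 83 88 87 74 | 85 90 90 77 | 88 89 89 76 |
```

Finger force tracks the spring quietly, at about half of it, so I'll use it to detect touch and go in 0.5 mm steps.

>>> {"name": "servo_tool", "arguments": {"moves": "-1 0 0.0015 0 0 0 0; -1 0 0.0015 0 0 0 0; -1 0 0.0015 0 0 0 0"}}

```text
time_s: 19.35
position: [0.5845, 0.1426, 0.1687]
tcp_rot: [3.133, -0.225, 0.0]
wrist_force: [0.6, 3.8, 1.1]
grip_width: 0.0
finger_force: 1.8
```

>>> {"name": "servo_tool", "arguments": {"moves": "-1 0 0.0013 0 0 0 0; -1 0 0.0013 0 0 0 0; -1 0 0.0013 0 0 0 0"}}

```text
time_s: 19.6
position: [0.5844, 0.1421, 0.1687]
tcp_rot: [3.133, -0.225, -0.0]
wrist_force: [0.5, 2.5, 0.7]
grip_width: -0.001
finger_force: 1.8
```

>>> {"name": "servo_tool", "arguments": {"moves": "-1 0 0.0013 0 0 0 0; -1 0 0.0013 0 0 0 0; -1 0 0.0013 0 0 0 0"}}

```text
time_s: 19.85
position: [0.5844, 0.1416, 0.1687]
tcp_rot: [3.133, -0.225, 0.0]
wrist_force: [-0.1, 3.3, 1.2]
grip_width: -0.0
finger_force: 1.8
```

```bash
python3 - <<'E'
from h import *
fy(4,'s10')
E
```

```text
s10 t 20.05 F stand [0.31 3.04] sd [0.44 0.36] TCP [  1.03 116.42] finger 1.81
```

>>> {"name": "servo_tool", "arguments": {"moves": "-1 0 0.0013 0 0 0 0; -1 0 0.0013 0 0 0 0; -1 0 0.0013 0 0 0 0"}}

```text
time_s: 20.3
position: [0.5843, 0.141, 0.1687]
tcp_rot: [3.133, -0.225, 0.0]
wrist_force: [1.0, 3.6, 0.8]
grip_width: -0.001
finger_force: 1.8
```

```bash
python3 - <<'E'
from h import *
fy(2,'s11')
E
```

```text
s11 t 20.4 F stand [-0.71  3.07] sd [0.24 0.06] TCP [  1.04 115.89] finger 1.83
```

>>> {"name": "servo_tool", "arguments": {"moves": "-1 0 0.0013 0 0 0 0; -1 0 0.0013 0 0 0 0; -1 0 0.0013 0 0 0 0"}}

```text
time_s: 20.65
position: [0.5842, 0.1405, 0.1687]
tcp_rot: [3.133, -0.225, -0.0]
wrist_force: [-0.1, 1.9, 0.6]
grip_width: 0.0
finger_force: 1.8
```

```bash
python3 - <<'E'
from h import *
fy(2,'s12')
a=cv2.imread('pics/s12.png')[155:225,285:385];cv2.imwrite('pics/c12.png',cv2.resize(a,None,fx=8,fy=8,interpolation=cv2.INTER_CUBIC))
E
```

```text
s12 t 20.75 F stand [-0.63  3.55] sd [0.03 0.53] TCP [  1.02 115.37] finger 1.84
```

View pics/c12.png

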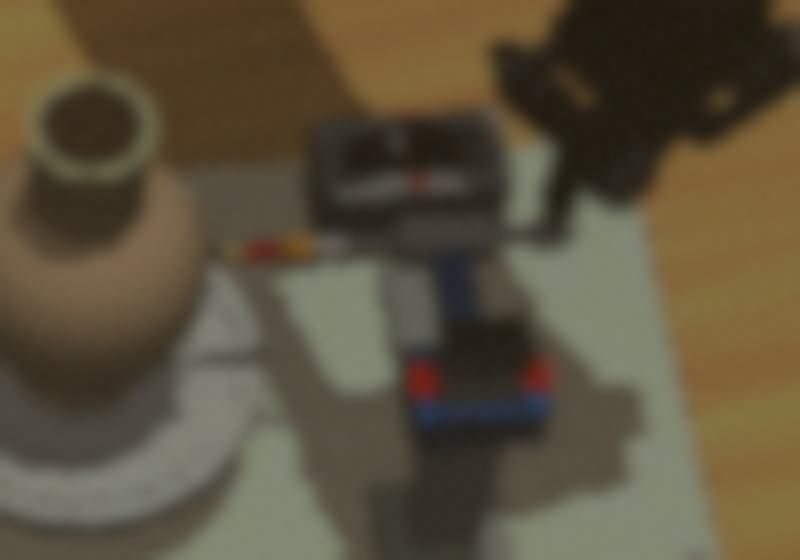

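The point is at crop (215,245) and the vase edge at about (203,250), so only a millimetre or two is left and they are not touching yet.

>>> {"name": "servo_tool", "arguments": {"moves": "-1 0 0.001 0 0 0 0; -1 0 0.001 0 0 0 0; -1 0 0.001 0 0 0 0"}}

```text
time_s: 21.0
position: [0.5842, 0.1403, 0.1687]
tcp_rot: [-3.133, 0.225, -0.0]
wrist_force: [-0.0, 4.6, 0.5]
grip_width: -0.001
finger_force: 2.3
```

```bash
python3 - <<'E'
from h import *
fy(1,'s13')
E
```

```text
s13 t 21.05 F stand [-0.48  4.91] sd [0. 0.] TCP [  1.03 115.1 ] finger 2.3
```

>>> {"name": "servo_tool", "arguments": {"moves": "-1 0 0.001 0 0 0 0; -1 0 0.001 0 0 0 0; -1 0 0.001 0 0 0 0"}}

```text
time_s: 21.3
position: [0.5841, 0.14, 0.1687]
tcp_rot: [-3.133, 0.224, -0.0]
wrist_force: [1.0, 5.0, 0.7]
grip_width: 0.002
finger_force: 2.8
```

```bash
python3 - <<'E'
from h import *
fy(1,'s14')
E
```

```text
s14 t 21.35 F stand [0.19 5.85] sd [0. 0.] TCP [  1.01 114.88] finger 2.75
```

Touching, at about 1.8 N now. I'll back off slightly to about 0.7 N and hold for a second.

>>> {"name": "servo_tool", "arguments": {"moves": "-1 0 -0.0013 0 0 0 0; -1 0 -0.0013 0 0 0 0; -1 0 -0.0013 0 0 0 0; -1 0 -0.0013 0 0 0 0"}}

```text
time_s: 21.68
position: [0.5842, 0.1402, 0.1687]
tcp_rot: [3.133, -0.225, 0.0]
wrist_force: [0.3, 4.3, 1.3]
grip_width: -0.001
finger_force: 2.3
```

```bash
python3 - <<'E'
from h import *
fy(2,'s15')
E
```

```text
s15 t 21.78 F stand [-0.62  4.74] sd [0.1  0.48] TCP [  1.02 115.09] finger 2.28
```

>>> {"name": "servo_tool", "arguments": {"moves": "-1 0 0 0 0 0 0; -1 0 0 0 0 0 0; -1 0 0 0 0 0 0; -1 0 0 0 0 0 0; -1 0 0 0 0 0 0; -1 0 -0.003 0 0 0 0; -1 0 -0.008 0 0 0 0; -1 0 -0.013 0 0 0 0; -1 0 -0.018 0 0 0 0; -1 0 -0.023 0 0 0 0; -1 0 -0.028 0 0 0 0; -1 0 -0.033 0 0 0 0"}}

```text
time_s: 22.78
position: [0.5861, 0.1535, 0.1686]
tcp_rot: [3.133, -0.225, 0.0]
wrist_force: [0.9, 3.7, 1.5]
grip_width: 0.004
finger_force: 1.4
```

>>> {"name": "servo_tool", "arguments": {"moves": "-1 0 -0.004 0 0 0 0; -1 0 -0.008 0 0 0 0; -1 0 -0.012 0 0 0 0; -1 0 -0.016 0 0 0 0; -1 0 -0.02 0 0 0 0; -1 0 -0.024 0 0 0 0; -1 0 -0.027 0 0 0 0; -1 0 -0.03 0 0 0 0; -1 0 -0.032 0 0 0 0; -1 0 -0.034 0 0 0 0; -1 0 -0.036 0 0 0 0; -1 0 -0.036 0 0 0 0"}}

```text
time_s: 23.78
position: [0.5881, 0.1677, 0.1686]
tcp_rot: [3.133, -0.225, 0.0]
wrist_force: [0.7, 2.3, 1.4]
grip_width: 0.001
finger_force: 1.0
```

```bash
python3 - <<'E'
from h import *
fy(2,'s16')
E
```

```text
s16 t 23.88 F stand [0.62 1.95] sd [0.12 0.38] TCP [  1.05 142.69] finger 1.03
```

>>> {"name": "servo_tool", "arguments": {"moves": "-1 0 -0.0015 0 0 0 0; -1 0 -0.003 0 0 0 0; -1 0 -0.0045 0 0 0 0; -1 0 -0.006 0 0 0 0; -1 0 -0.0075 0 0 0 0; -1 0 -0.009 0 0 0 0; -1 0 -0.0105 0 0 0 0; -1 0 -0.012 0 0 0 0; -1 0 -0.0135 0 0 0 0; -1 0 -0.015 0 0 0 0; -1 0 -0.0165 0 0 0 0; -1 0 -0.018 0 0 0 0"}}

```text
time_s: 24.88
position: [0.5891, 0.1746, 0.1685]
tcp_rot: [3.133, -0.225, -0.0]
wrist_force: [-0.2, -0.4, -0.2]
grip_width: 0.001
finger_force: 0.0
```

>>> {"name": "servo_tool", "arguments": {"moves": "-1 0 -0.003 0 0 0 0; -1 0 -0.012 0 0 0 0; -1 0 -0.03 0 0 0 0; -1 0 -0.06 0 0 0 0; -1 0 -0.06 -0.08 0 0 0; -1 0 -0.06 -0.17 0 0 0; -1 -0.08 -0.06 -0.24 0 0 0; -1 -0.17 -0.06 -0.25 0 0 0; -1 -0.25 -0.06 -0.25 0 0 0; -1 -0.25 -0.06 -0.25 0 0 0; -1 -0.25 -0.06 -0.25 0 0 0"}}

```text
time_s: 25.8
position: [0.4926, 0.214, 0.2693]
tcp_rot: [-3.133, 0.222, -0.002]
wrist_force: [0.5, 0.1, -0.2]
grip_width: -0.001
finger_force: 0.0
```

```bash
python3 - <<'E'
from h import *
fy(4,'s17');wheelview('18')
for n,f in(('top','t18'),('scene','s18')):
    X=cloud(n,np.load(f'pics/{f}.npz')['d']).reshape(-1,3)
    v=X[(abs(X[:,2]-.229)<.005)&(np.hypot(X[:,0]-.5525,X[:,1]+.0725)<.05)];print(n,'lip',(v.min(0)+v.max(0))/2)
for tag in('s5','s18'):
    y,b=prof(tag,lo=-.03,hi=.03);print(tag,[tuple(c.astype(int)[::-1].tolist()) for c in b])
E
```

```text
s17 t 26.0 F stand [-0.01 -0.54] sd [0.61 0.18] TCP [-98.51 174.45] finger 0.0
top knob shift -0.77 -0.28 score 0.974
top wheel t0  [ 34  34  35  37  55  85 108 110  89  63  46  41  40  38  36  35  35  34
  33  34  36  41  48]
top wheel now [29 29 29 30 41 59 73 73 60 44 34 31 29 28 30 31 31 31 31 32 32 34 39]
scene knob shift -0.43 -1.35 score 0.763
scene wheel t0  [39 39 41 43 46 55 66 76 80 77 66 56 46 43 40 40 39 40 40 40 39 39 41]
scene wheel now [33 32 32 33 34 38 43 49 51 49 44 40 36 35 35 35 36 36 36 35 34 34 34]
top lip [ 0.55076248 -0.07223303  0.22954086]
scene lip [ 0.55046142 -0.07001763  0.22914252]
s5 [(125, 131, 111), (125, 131, 111), (125, 131, 112), (125, 131, 111), (124, 130, 110), (122, 128, 107), (117, 122, 103), (112, 114, 95), (106, 104, 85), (101, 93, 73), (97, 82, 62), (93, 71, 52), (90, 62, 45), (88, 55, 41), (86, 49, 37), (84, 46, 35), (83, 46, 34), (83, 49, 34), (85, 56, 35), (92, 66, 36), (98, 73, 36), (101, 77, 37), (100, 76, 39), (92, 73, 44)]
s18 [(127, 133, 113), (127, 132, 113), (127, 133, 113), (127, 133, 112), (126, 132, 111), (123, 129, 109), (119, 124, 105), (113, 115, 96), (107, 105, 86), (102, 95, 75), (98, 83, 63), (94, 72, 53), (91, 62, 46), (89, 55, 41), (87, 49, 37), (85, 46, 35), (84, 46, 34), (84, 50, 34), (86, 56, 34), (93, 65, 34), (98, 72, 35), (101, 76, 36), (100, 76, 37), (92, 73, 42)]
```

```bash
python3 -c "
from workcell import *
print(close_job())"
```

```text
the job is handed in; nothing more can be done
None
```

I handed the job in at about 26 s of the 69 s limit: the vase stands free on the turntable (about 2 mm off centre by the cameras), the wheel is up five clicks, the pencil rested on the vase for about a second and a half (peaking near 1.8 N, held at about 0.9 N), and it was eased fully home.

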